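# Put fasteners away in the bolted stock drawer

### The job

Put the loose hex bolts and long coupling nuts on the bench away in the stock drawer: draw its barrel bolt right back, pull the drawer well open by its handle, and lay the bolts flat in its left-hand compartment (seen from the robot) and the coupling nuts flat in its right-hand one. With all of them in, push the drawer fully home and shoot the barrel bolt fully into its keeper. Leave the tape, cartons, bins, can and spanner where they are.

Things in the scene. Friction and masses are not known exactly. Their poses are not given: they have to be found in the camera images.
- cabinet: fixed cream-painted low bench drawer unit, 450 wide (its y), 300 deep (its x), 125 high, one drawer. Origin at table height on its front face, mid width; its x points into the unit, y to the left seen from the robot, z up. A carton and a red bin stand on the back half of its top.
- drawer (a joint): how far the drawer is pulled out (m): 0 fully home, 0.20 its stop; slides along the cabinet's -x, stays where left (about 4 N friction). With the barrel bolt shot it cannot be pulled out.
- drawer_handle (a point): middle of the drawer's handle, a round dark bar 12 mm thick and 80 mm long along y, standing out 45 mm (bar centre) in front of the drawer front, 78 mm above the table; moves with the drawer. The clear gap between bar and front is 39 mm. The cabinet's top lies 47 mm above the bar's centre.
- drawer_floor (a point): point on the drawer's inner floor, 26 mm above the table, at mid width against the inside of its front; moves with the drawer, axes as the cabinet's. Inside: 242 mm from here in +x, 172 mm to either side in y. Front 18 mm thick, rising 81 mm above the floor; other walls 64 mm. A divider (6 mm thick, 54 mm high, along x at y = 0) parts the left (+y) from the right (-y) compartment.
- latch (a joint): slide of the barrel bolt on the drawer front (m): 0 drawn fully back, 0.036 fully shot through the keeper; grows to the cabinet's -y (to the right); stays where left (about 2 N friction). The keeper begins 10 mm beyond the drawn tip. The rod enters the keeper only with the drawer fully home; shot with the drawer out, it bars the drawer from closing.
- latch_knob (a point): grip point on the barrel bolt's knob, a round steel stub 14 mm thick standing straight out (-x) of the rod: 42 mm in front of the drawer front, 80 mm above the table; the stub ends 13 mm further out. The barrel beside it reaches 23 mm out of the front. Moves with rod and drawer; drawn back it is 88 mm to the right of the handle's middle, shot 124 mm.
- keeper (a point): middle of the steel keeper (staple) on the cabinet's right-hand stile, on the rod's axis when the drawer is home; 20 mm wide in y.
- hexbolt_a: zinc-plated M20 hex bolt with its nut run on near the end, 125 mm long, 0.42 kg; head (13 mm thick) and nut (18 mm) 30 mm across flats, so that it lies level with its axis 15 mm up. Shank 20 mm thick. Origin on the axis at mid length; x along the axis, the head at -x; the bare shank between head and nut runs from x = -49 to +39 mm. Lies on the bench left of the drawer unit. May be absent.
- hexbolt_b: zinc-plated M20 hex bolt with its nut run on near the end, 125 mm long, 0.42 kg; head (13 mm thick) and nut (18 mm) 30 mm across flats, so that it lies level with its axis 15 mm up. Shank 20 mm thick. Origin on the axis at mid length; x along the axis, the head at -x; the bare shank between head and nut runs from x = -49 to +39 mm. Lies on the bench left of the drawer unit. May be absent.
- hexbolt_c: zinc-plated M20 hex bolt with its nut run on near the end, 125 mm long, 0.42 kg; head (13 mm thick) and nut (18 mm) 30 mm across flats, so that it lies level with its axis 15 mm up. Shank 20 mm thick. Origin on the axis at mid length; x along the axis, the head at -x; the bare shank between head and nut runs from x = -49 to +39 mm. Lies on the bench left of the drawer unit. May be absent.
- coupler_a: zinc-plated long coupling nut (hexagonal sleeve), 72 mm long, 36 mm across flats, 0.40 kg, lies on a flat with its axis 18 mm up. Origin on the axis at mid length; x along the axis. Lies on the bench left of the drawer unit. May be absent.
- coupler_b: zinc-plated long coupling nut (hexagonal sleeve), 72 mm long, 36 mm across flats, 0.40 kg, lies on a flat with its axis 18 mm up. Origin on the axis at mid length; x along the axis. Lies on the bench left of the drawer unit. May be absent.
- tape_roll: roll of black tape standing on its flat side, 72 mm across, 48 mm high, loose among the fasteners: a bystander. Origin under its centre.
- small_carton: closed cardboard carton, 60 x 85 x 45 mm high, loose among the fasteners: a bystander. Origin under its centre.
- spanner: steel spanner 200 mm long lying on the bench on the near side of the fasteners: a bystander.
- spray_can: spray can, 64 mm across, 190 mm high, standing on the bench to the right of the drawer: a bystander. Origin under its centre.
- bin_side: blue open-fronted stock bin, 120 x 100 x 62 mm, on the bench at the right, nearer the robot than the drawer: a bystander. Origin under its centre.

How it is judged:
By the outcome, as a careful person would: the job done as asked, in the order asked, and still so for the second after the job is handed in, with the robot touching nothing.
Of hexbolt_a, hexbolt_b, hexbolt_c, coupler_a, coupler_b only 3 to 5 are there at a start; the rules pass over those that are not, and their reading is None.
At some moment in a run one of hexbolt_a, hexbolt_b, hexbolt_c, coupler_a, coupler_b may be knocked a few centimetres aside while the robot is not near it.
Once in a run the grip may slacken for a moment while it holds something.
It also fails if it takes over 210 s, if anything falls off the work surface, if the arm or the gripper's body presses on something with over 40 N, if the wrist force passes 120 N, or if a joint passes its speed limit or range.

### The arm

A 7-joint arm with a two-finger parallel gripper is mounted at the origin on the work surface. World frame = base frame: x ahead of the robot, y to its left, z up, the work surface at z = 0. Lengths are in m, angles in rad, forces in N, time in s.
With the tool pointing down it reaches from about 0.35 to 0.9 m from the base axis. Payload 7.2 kg.
Tool frame: the origin (TCP) lies on the centre line of the jaws, within the pads' length; the fingertips stand 19 mm ahead of it and the grasp point (between the pads) is the TCP; z points along the fingers, y is the line along which they close (so a half turn about z gives the same grasp; the last joint's range is limited). The gripper opens to 88 mm and grips with 3 to 60 N. Pads are 20 mm wide; open, the fingers measure 115 mm over their backs; the gripper's body (75 mm by 178 mm) begins 61 mm behind the grasp point.
Start: joints at [-1.182, 0.411, -0.013, 1.596, 0.006, 1.134, -0.082], TCP at [0.276, 0.561, 0.242] pointing down, gripper open.
Joint ranges: [-2.95, 2.95], [-0.29, 1.99], [-1.47, 1.44], [0.14, 2.54], [-1.03, 4.17], [0.13, 1.85], [-2.86, 2.86]. Speed limits (rad/s): [2.39, 2.39, 3.01, 3.01, 3.14, 3.14, 3.14].

### API

Orientations are given as a unit quaternion [x, y, z, w].
In Python, from plant import ctrl, vision, sensors, workorder gives the robot as it stands (ctrl), with the cameras (vision), the readings (sensors) and the job (workorder). Calls block until the motion is done:
- ctrl.move_ptp(position, orientation): joint-space move of the TCP to a pose.
- ctrl.move_straight(position, speed=0.15, attitude=None, contact_N=None): straight line of the TCP; attitude=None keeps the orientation; speed is the mean speed in m/s. With contact_N (N) it stops when the force on the tool has changed by that much, and returns True; else False.
- ctrl.move_joints(angles): joint-space move.
- ctrl.open_gripper() and ctrl.close(): open the fingers fully, or close them until they stop; the grip force is fixed at half the most.
- ctrl.dwell(seconds).
- ctrl.inverse_kinematics(position, orientation): joint angles nearest the present ones, or None.
- sensors.observe(): the state.
- vision.snapshot(name): name is "scene" or "top"; returns the picture (384x512x3 uint8, blue, green, red); there is no depth.
- vision.camera_params(name): a dict with "mtx" (3x3 intrinsics, pixels), "k1" (the pictures are not rectified: a ray, as slopes to the right and down, at radius r is drawn at 1 + k1 r^2 times it, then the intrinsics apply), "view" (4x4, takes a point from world to camera coordinates). Camera axes: x right, y down, z forward; pixel columns grow to the right and rows downward; lengths in m; the calibration is good to about 2 mm. A picture is of the moment at which its call begins. camera_params takes no time and is no camera call.
A pose or a line that the arm cannot do raises ctrl.PlanningError and nothing moves.
- workorder.sign_off(): hands the job in; it is judged then, once.
The state is a dict: "time_s": time; "joint_positions": joint angles; "dq": joint speeds; "tau": joint torques, N m; "tcp_pos": TCP position; "ee_rot": TCP orientation; "ft_force": force on the tool from outside, world axes, zero at the start; "torque": the same for the moment, N m; "opening": opening from 0.0 (shut) to 1.0 (fully open); "gripper_force": force on a finger pad.
Only numpy, scipy, OpenCV 4.12 (cv2) and the standard library are available. Lean on these libraries where they do the work, as an engineer would, in place of code of your own. Each camera call takes 0.05 s, during which the arm holds its last target. There are 200 camera calls.

## Working session

There is one attempt and no reset: what is moved stays moved. The work goes in short steps, each a Python script; the robot and the scene stay as the last script left them, time stands still between calls to the robot, and variables do not carry over. Pictures are saved under pics/ and viewed, at most 14 in all, crops included, and the job is handed in when it is done.

```bash
ls; mkdir -p pics; python3 - <<'E'
from plant import ctrl, vision, sensors, workorder
import cv2,numpy as np
for n in("scene","top"):
    cv2.imwrite(f"pics/{n}0.png",vision.snapshot(n)); p=vision.camera_params(n); print(n,p)
o=sensors.observe();print(o["time_s"],o["tcp_pos"],o["ee_rot"],o["opening"])
E
```

```text
pics
plant.py
scene {'mtx': array([[415.06106666,   0.        , 258.4526734 ],
       [  0.        , 415.06106666, 198.10768813],
       [  0.        ,   0.        ,   1.        ]]), 'k1': -0.13383303960120008, 'view': array([[ 0.815111  ,  0.57926898, -0.00644328, -0.39635403],
       [ 0.44569735, -0.63418489, -0.6317938 , -0.1717144 ],
       [-0.37006478,  0.51211032, -0.77510972,  1.47363992],
       [ 0.        ,  0.        ,  0.        ,  1.        ]])}
top {'mtx': array([[490.32564774,   0.        , 248.93706591],
       [  0.        , 490.32564774, 192.07831259],
       [  0.        ,   0.        ,   1.        ]]), 'k1': 0.07469948352868365, 'view': array([[-0.02545523, -0.99959442,  0.01276844, -0.00185572],
       [-0.99126089,  0.02358512, -0.12979054,  0.49802182],
       [ 0.12943675, -0.01596071, -0.99145922,  1.35210081],
       [ 0.        ,  0.        ,  0.        ,  1.        ]])}
0.1 [0.27553706 0.56053081 0.24090565] [ 2.26408014e-01  9.74032296e-01 -6.97824713e-04 -1.03314146e-04] 0.999672557411287
```

View pics/scene0.png

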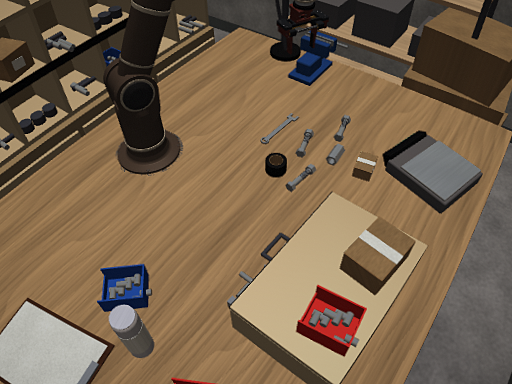

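View pics/top0.png

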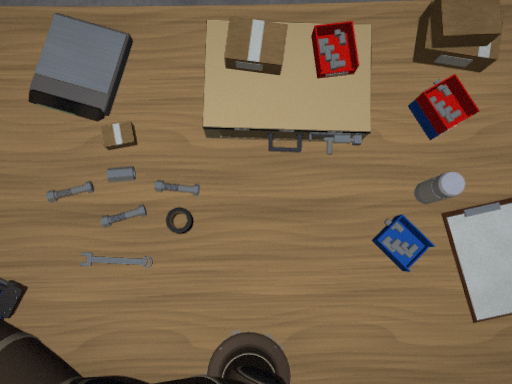

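The top view shows three bolts at (70,191), (124,215) and (178,187), and one coupler at (120,174). The tape is at (180,220), the handle at about (285,143) and the barrel bolt at about (340,140). I'll zoom in on these and segment.

```bash
cat > h.py <<'E'
from plant import ctrl, vision, sensors, workorder
import cv2,numpy as np
from scipy.spatial.transform import Rotation as R
def ray(n,uv):
    p=vision.camera_params(n); x=cv2.undistortPoints(np.array([[uv]],float),p["mtx"],np.array([p["k1"],0,0,0.]))[0,0]
    V=p["view"]; return -V[:3,:3].T@V[:3,3], V[:3,:3].T@np.array([x[0],x[1],1])
def on(n,uv,z):
    c,d=ray(n,uv); return c+d*(z-c[2])/d[2]
def tri(a,b):
    (c1,d1),(c2,d2)=ray("top",a),ray("scene",b)
    t=np.linalg.lstsq(np.c_[d1,-d2],c2-c1,rcond=None)[0]; p,q=c1+t[0]*d1,c2+t[1]*d2
    return (p+q)/2,np.linalg.norm(p-q)
def proj(n,P):
    p=vision.camera_params(n);V=p["view"]
    return cv2.projectPoints(np.atleast_2d(P).astype(float),cv2.Rodrigues(V[:3,:3])[0],V[:3,3],p["mtx"],np.array([p["k1"],0,0,0.]))[0][:,0]
def parts(im,box=(30,160,215,245)):
    "elongated grey blobs on the bench in the top view"
    x0,y0,x1,y1=box; hsv=cv2.cvtColor(im,cv2.COLOR_BGR2HSV)
    m=((hsv[...,1]<70)&(hsv[...,2]>60)).astype(np.uint8)*255
    k=np.zeros_like(m);k[y0:y1,x0:x1]=m[y0:y1,x0:x1]
    k=cv2.morphologyEx(k,cv2.MORPH_CLOSE,np.ones((3,3),np.uint8))
    out=[]
    for c in cv2.findContours(k,cv2.RETR_EXTERNAL,cv2.CHAIN_APPROX_NONE)[0]:
        if cv2.contourArea(c)<60: continue
        (cx,cy),(w,h),a=cv2.minAreaRect(c); b=cv2.boxPoints(((cx,cy),(w,h),a))
        l=b[1]-b[0];s=b[2]-b[1]
        if np.linalg.norm(l)<np.linalg.norm(s): l=s
        L=max(w,h)
        out.append((cx,cy,L,min(w,h),l/np.linalg.norm(l)))
    return out
def locate(im,box=(30,160,215,245),z=0.016):
    r=[]
    for cx,cy,L,W,d in parts(im,box):
        e=np.array([cx,cy]); a,b=on("top",e-d*L/2,z),on("top",e+d*L/2,z); v=b-a
        r.append((on("top",e,z),np.arctan2(v[1],v[0]),np.linalg.norm(v),W,(cx,cy)))
    return r
E
python3 - <<'E'
from h import *
im=cv2.imread("pics/top0.png"); sc=cv2.imread("pics/scene0.png")
for r in locate(im): print(np.round(r[0],3),round(np.degrees(r[1])),round(r[2],3),round(r[3],1),np.round(r[4]))
a=cv2.resize(im[110:170,200:380],None,fx=4.4,fy=4.4,interpolation=cv2.INTER_CUBIC)
b=cv2.resize(sc[220:320,220:320],None,fx=3.2,fy=3.2,interpolation=cv2.INTER_CUBIC)
c=cv2.resize(im[160:245,35:215],None,fx=2.6,fy=2.6,interpolation=cv2.INTER_CUBIC)
o=np.zeros((600,800,3),np.uint8);o[:a.shape[0],:a.shape[1]]=a;o[270:270+b.shape[0],:b.shape[1]]=b;o[270:270+c.shape[0],325:325+c.shape[1]]=c
cv2.imwrite("pics/z0.png",o)
E
```

```text
[0.441 0.343 0.016] -75 0.129 12.0 [123. 216.]
[0.514 0.492 0.016] -77 0.131 11.6 [ 69. 191.]
[0.519 0.193 0.016] -97 0.127 11.5 [176. 187.]
[0.561 0.35  0.016] -85 0.081 14.1 [120. 174.]
```

View pics/z0.png

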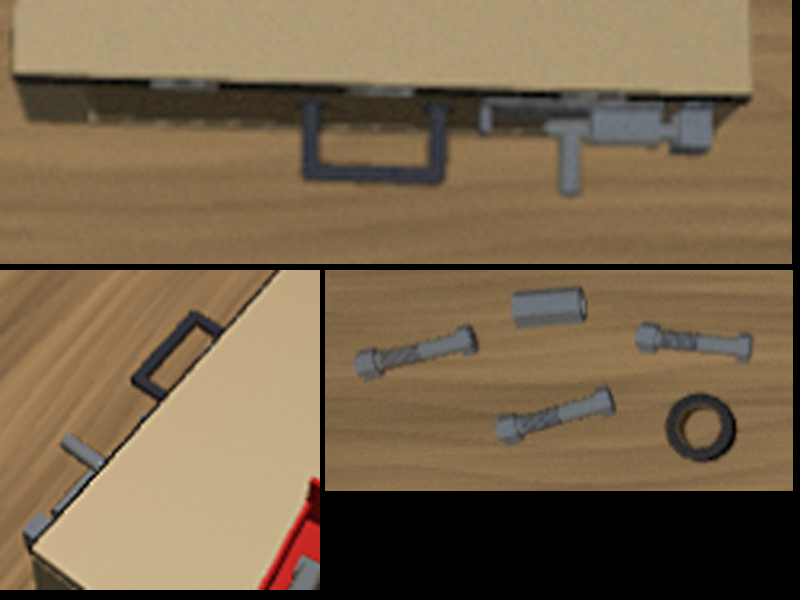

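The zoom shows the handle bar centre at top pixel (285,150) and the cabinet top's front corners at (203,127) and (370.5,132). The knob tip is at (329.3,153). The bolt is shot, with the rod in the keeper at right. Nuts show as the fatter ends.

```bash
python3 - <<'E'
from h import *
f=lambda x,y:(x/4.4+200,y/4.4+110)
a,b=on("top",f(14,76),.125),on("top",f(750,98),.125); print(a,b,np.linalg.norm(a-b))
y=(a-b)/np.linalg.norm(a-b); x=np.array([y[1],-y[0],0]); O=(a+b)/2; O[2]=0; print("yaw",np.degrees(np.arctan2(x[1],x[0])),O)
C=lambda p: (np.dot(p-O,x),np.dot(p-O,y),p[2])
print("handle",C(on("top",f(374,175),.078)),on("top",f(374,175),.078)); print("knob tip",C(on("top",f(569,190),.080)))
g=lambda x,y:(x/3.2+220,(y-270)/3.2+220)
print(tri(f(374,175),((281+262.8)/2,(234+254.4)/2+0)))
print(tri(f(569,188),g(68,441)))
print("handle ends",C(on("top",f(310,175),.078)),C(on("top",f(438,175),.078)))
for n,P in dict(c1=a,c2=b).items(): print(proj("scene",P))
E
```

```text
[0.66318461 0.10512492 0.125     ] [ 0.63899173 -0.34105953  0.125     ] 0.44683985784984886
yaw -3.10363548725634 [ 0.65108817 -0.1179673   0.        ]
handle (np.float64(-0.043845188580799686), np.float64(-0.0003523473707461813), np.float64(0.07800000000000007)) [ 0.60728822 -0.11594526  0.078     ]
knob tip (np.float64(-0.05019871701799279), np.float64(-0.12232917584681974), np.float64(0.08000000000000007))
(array([ 0.61020298, -0.11463343,  0.07381954]), np.float64(0.005233191525397097))
(array([ 0.59765353, -0.23647927,  0.07755832]), np.float64(0.0041857022722808))
handle ends (np.float64(-0.045080123244813454), np.float64(0.03980344158104346), np.float64(0.07800000000000007)) (np.float64(-0.042626057368339965), np.float64(-0.040500104108464774), np.float64(0.07800000000000007))
[[329.71534871 190.51154041]]
[[227.00887206 304.6874034 ]]
```

```bash
cat >> h.py <<'E'
O=np.array([.6511,-.118,0]); YAW=np.radians(-3.1)
ex=np.array([np.cos(YAW),np.sin(YAW),0]); ey=np.array([-ex[1],ex[0],0])
W=lambda x,y,z: O+x*ex+y*ey+np.array([0,0,z])      # cabinet -> world
C=lambda p: np.array([(p-O)@ex,(p-O)@ey,p[2]])
def down(ang):
    "tool down, jaws closing along world angle ang"
    y=np.array([np.cos(ang),np.sin(ang),0]); z=np.array([0,0,-1.]); return R.from_matrix(np.c_[np.cross(y,z),y,z]).as_quat()
def best(pos,ang):
    "half turn with the less extreme wrist"
    c=[(abs(q[6]),down(a)) for a in(ang,ang+np.pi) for q in[ctrl.inverse_kinematics(pos,down(a))] if q is not None]
    return min(c,key=lambda t:t[0])[1]
def st(m=""):
    o=sensors.observe(); print(m,"t%.1f"%o["time_s"],"cab",np.round(C(o["tcp_pos"]),4),"F",np.round(o["ft_force"],1),"open %.3f g %.1f"%(o["opening"],o["gripper_force"])); return o
CY=YAW+np.pi/2
E
python3 - <<'E'
from h import *
im=cv2.imread("pics/top0.png")
print("tape",on("top",(180,220),.048),"carton front",on("top",(104,150),0),on("top",(135,146),0))
ctrl.close()
p=W(-.050,-.156,.25); q=best(p,CY); ctrl.move_ptp(p,q); st("above")
ctrl.move_straight(W(-.050,-.156,.12)); 
print(ctrl.move_straight(W(-.050,-.156,.080),speed=.08,contact_N=8)); st("down")
for i in range(1):
    print(ctrl.move_straight(W(-.050,-.100,.080),speed=.03,contact_N=9)); st("push")
cv2.imwrite("pics/t1.png",vision.snapshot("top"))
ctrl.move_straight(W(-.050,-.125,.080),speed=.06); ctrl.move_straight(W(-.050,-.14,.2)); st()
im=vision.snapshot("top")
cv2.imwrite("pics/t1.png",cv2.resize(im[110:170,200:380],None,fx=4.4,fy=4.4,interpolation=cv2.INTER_CUBIC))
E
```

```text
tape [0.42258736 0.17844322 0.048     ] carton front [0.63471792 0.40128854 0.        ] [0.64484935 0.3127411  0.        ]
above t4.6 cab [-0.0496 -0.155   0.2498] F [-0.7  0.3  0.6] open 0.003 g 0.0
False
down t6.2 cab [-0.0501 -0.1562  0.0799] F [-0.3 -0.9  1. ] open 0.006 g 0.0
True
push t7.9 cab [-0.0502 -0.1034  0.0799] F [ 0.5 -1.1  0.7] open 0.004 g 0.7
 t9.4 cab [-0.0503 -0.1393  0.1991] F [ 0.3 -0.1  0. ] open 0.005 g 0.0
```

View pics/t1.png

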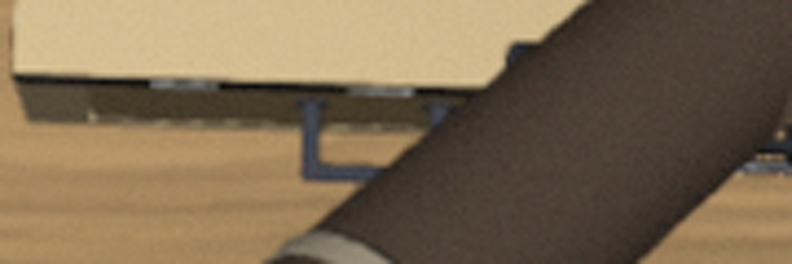

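The arm hides the knob, but contact came at y=-0.103, where the end stop should be. The pull will confirm it.

```bash
python3 - <<'E'
from h import *
p=W(-.0200,0,.2); q=best(p,CY); ctrl.move_ptp(p,q); st()
t=ctrl.move_straight(W(-.0200,0,.081),speed=.08,contact_N=8); st("down %s"%t)
if t: raise SystemExit
t=ctrl.move_straight(W(-.0200-.224,0,.081),speed=.06,contact_N=25); st("pull %s"%t)
E
```

```text
t10.1 cab [-0.0202  0.0007  0.1993] F [ 0.  -0.7 -0.1] open 0.011 g 0.0
down False t11.7 cab [-0.0197 -0.0001  0.0815] F [-0.3 -0.8  1.1] open 0.008 g 0.0
pull True t14.7 cab [-2.236e-01 -1.000e-04  8.160e-02] F [ 1.5 -1.1  1.1] open 0.007 g 0.9
```

```bash
python3 - <<'E'
from h import *
ctrl.move_straight(W(-.2145,0,.081),speed=.06); ctrl.move_straight(W(-.2145,0,.25)); 
p=np.array([.40,.30,.3]); ctrl.move_ptp(p,best(p,0)); ctrl.open_gripper(); st()
im=vision.snapshot("top"); cv2.imwrite("pics/t2.png",im)
cv2.imwrite("pics/z2.png",cv2.resize(im[110:250,190:390],None,fx=4,fy=4,interpolation=cv2.INTER_CUBIC))
for r in locate(im): print(np.round(r[0],3),round(np.degrees(r[1])),round(r[2],3),round(r[3],1),np.round(r[4]))
E
```

```text
t19.2 cab [-0.2733  0.4038  0.3   ] F [0.4 0.1 0.6] open 0.998 g 0.0
[0.441 0.473 0.016] -147 0.033 10.8 [ 76. 217.]
[0.449 0.355 0.016] -49 0.131 37.9 [118. 213.]
[0.466 0.56  0.016] -55 0.085 9.6 [ 44. 209.]
[0.542 0.233 0.016] -97 0.127 11.4 [162. 179.]
[0.51  0.48  0.016] -147 0.142 5.9 [ 73. 193.]
[0.561 0.35  0.016] -87 0.082 14.2 [120. 174.]
```

View pics/z2.png

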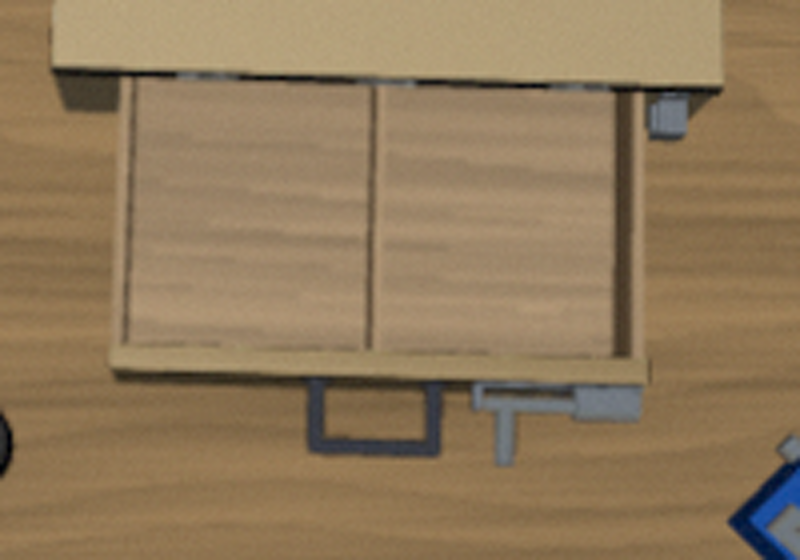

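The drawer is fully open and the rod is fully drawn. Bolt C was nudged to (0.542, 0.233), and the other parts are partly hidden by the arm. I'll pick C first.

```bash
cat >> h.py <<'E'
def pick(p,axis,zt=.023,exp=.227):
    up=np.array([p[0],p[1],.16]); q=best(up,axis+np.pi/2)
    ctrl.open_gripper(); ctrl.move_ptp(up,q)
    t=ctrl.move_straight([p[0],p[1],zt],speed=.1,contact_N=8); ctrl.close(); st("grip hit=%s"%t)
    ctrl.move_straight([p[0],p[1],.18],speed=.12); o=st("lift"); return abs(o["opening"]-exp)<.05
def place(x,y,z,exp=.227):
    p=W(x,y,.18); q=best(p,CY); ctrl.move_ptp(p,q); o=st("over")
    if abs(o["opening"]-exp)>.05: return False
    ctrl.move_straight(W(x,y,z+.015),speed=.12); t=ctrl.move_straight(W(x,y,z),speed=.04,contact_N=6); st("set %s"%t)
    ctrl.open_gripper(); ctrl.move_straight(W(x,y,.18),speed=.15); return True
def shove(x,y0,y1,z=.050):
    ctrl.close(); ctrl.move_ptp(W(x,y0,.18),best(W(x,y0,.18),CY)); t=ctrl.move_straight(W(x,y0,z),speed=.12,contact_N=8)
    if t: st("blocked"); ctrl.move_straight(W(x,y0,.18)); return
    t=ctrl.move_straight(W(x,y1,z),speed=.06,contact_N=15); st("shoved %s"%t)
    ctrl.move_straight(W(x,y1-.008*np.sign(y1-y0),z)); ctrl.move_straight(W(x,y1-.008*np.sign(y1-y0),.2))
def look(k):
    im=vision.snapshot("top"); cv2.imwrite(f"pics/{k}.png",im)
    for r in locate(im): print(np.round(r[0],3),round(np.degrees(r[1])),round(r[2],3),round(r[3],1),np.round(r[4]))
    return im
E
python3 - <<'E'
from h import *
if pick([.542,.233],np.radians(-97)) and place(-.105,.087,.049):
    im=look("t3"); cv2.imwrite("pics/z3.png",cv2.resize(im[100:260,30:390],None,fx=2.2,fy=2.2,interpolation=cv2.INTER_CUBIC))
E
```

```text
grip hit=False t22.9 cab [-0.1271  0.3446  0.0233] F [ 3.7 -0.6 -0.5] open 0.220 g 30.0
lift t24.3 cab [-0.1284  0.3444  0.1792] F [ 0.5 -0.2 -5. ] open 0.219 g 30.0
over t25.3 cab [-0.1049  0.0885  0.1796] F [ 0.2  0.4 -5.8] open 0.221 g 30.0
set True t26.9 cab [-0.1049  0.0871  0.049 ] F [ 0.  -0.3  5.1] open 0.219 g 30.0
[0.399 0.207 0.016] -116 0.151 16.2 [171. 229.]
[0.441 0.343 0.016] -75 0.129 12.0 [123. 216.]
[0.514 0.492 0.016] -77 0.131 11.6 [ 69. 191.]
[0.561 0.35  0.016] -86 0.081 14.1 [120. 174.]
```

View pics/z3.png

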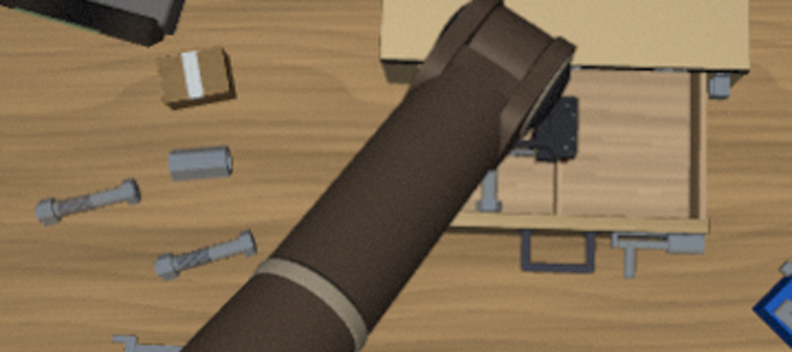

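The first bolt lies along the left compartment. The other parts are visible and unmoved. I'll shove it left, then fetch the second.

```bash
python3 - <<'E'
from h import *
shove(-.105,.040,.1295)
if pick([.441,.343],np.radians(-75)) and place(-.105,.080,.049):
    shove(-.105,.125,.043); look("t4")
    p=np.array([.35,.35,.3]); ctrl.move_ptp(p,best(p,0)); im=vision.snapshot("top"); st()
    cv2.imwrite("pics/z4.png",cv2.resize(im[110:250,190:390],None,fx=4,fy=4,interpolation=cv2.INTER_CUBIC))
E
```

```text
shoved False t33.6 cab [-0.105   0.1295  0.05  ] F [ 0.3 -4.3  2.2] open 0.006 g 1.7
grip hit=False t40.3 cab [-0.2342  0.4492  0.0232] F [ 1.9  0.5 -0.8] open 0.224 g 30.0
lift t41.7 cab [-0.2351  0.4487  0.1793] F [-0.4  0.2 -4. ] open 0.219 g 30.0
over t43.2 cab [-0.1049  0.0815  0.1797] F [ 0.3  0.5 -3.4] open 0.219 g 30.0
set True t44.7 cab [-0.105   0.0802  0.0489] F [-0.2  0.5  4.3] open 0.216 g 30.0
shoved False t51.2 cab [-0.105   0.0429  0.0499] F [-0.2  1.9  1.4] open 0.007 g 1.0
[0.406 0.159 0.016] -118 0.153 20.6 [188. 227.]
[0.514 0.492 0.016] -77 0.132 11.6 [ 69. 191.]
[0.561 0.35  0.016] -86 0.081 14.1 [120. 174.]
 t54.5 cab [-0.325   0.4499  0.2996] F [-0.9  1.6  0.9] open 0.005 g 0.0
```

View pics/z4.png

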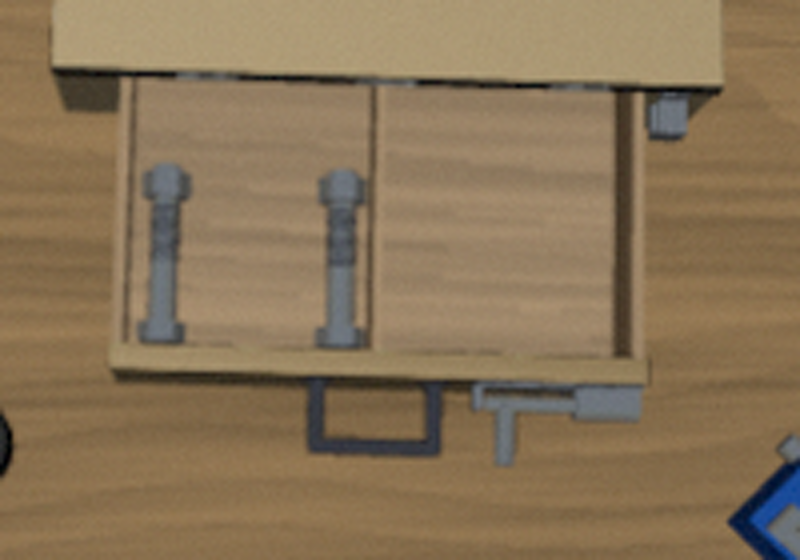

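Both bolts lie flat at the sides of the left compartment with a gap between them. Next are the third bolt and the coupler.

```bash
python3 - <<'E'
from h import *
if pick([.514,.492],np.radians(-77)) and place(-.105,.0865,.049):
    look("t5")
    if pick([.561,.35],np.radians(-86),.025,.409): place(-.105,-.087,.0505,.409)
p=np.array([.30,.45,.3]); ctrl.move_ptp(p,best(p,0)); im=look("t6"); st()
cv2.imwrite("pics/z6.png",cv2.resize(im[100:260,30:390],None,fx=2.2,fy=2.2,interpolation=cv2.INTER_CUBIC))
E
```

```text
grip hit=False t59.4 cab [-0.1694  0.6018  0.0232] F [ 2.4  0.9 -0.6] open 0.220 g 30.0
lift t60.9 cab [-0.1703  0.6014  0.179 ] F [ 0.3  0.6 -4.1] open 0.217 g 30.0
over t62.8 cab [-0.1046  0.0879  0.1799] F [ 0.6 -0.1 -3.8] open 0.221 g 30.0
set True t64.3 cab [-0.105   0.0867  0.0489] F [-0.6 -0.2  3.9] open 0.221 g 30.0
[0.395 0.188 0.016] -112 0.153 15.1 [178. 231.]
[0.561 0.35  0.016] -86 0.081 14.0 [120. 174.]
grip hit=False t70.4 cab [-0.1149  0.4625  0.0251] F [ 1.2  0.2 -0.8] open 0.456 g 30.0
lift t71.9 cab [-0.1157  0.4622  0.1791] F [-0.5 -0.6 -4.1] open 0.453 g 30.0
over t73.9 cab [-0.1043 -0.0854  0.1798] F [-0.5  0.2 -3.3] open 0.454 g 30.0
set True t75.4 cab [-0.1048 -0.0869  0.0508] F [-0.  -0.1  3.9] open 0.455 g 30.0
 t79.8 cab [-0.3803  0.5475  0.2997] F [-0.2 -0.5  0.2] open 1.002 g 0.0
```

View pics/z6.png

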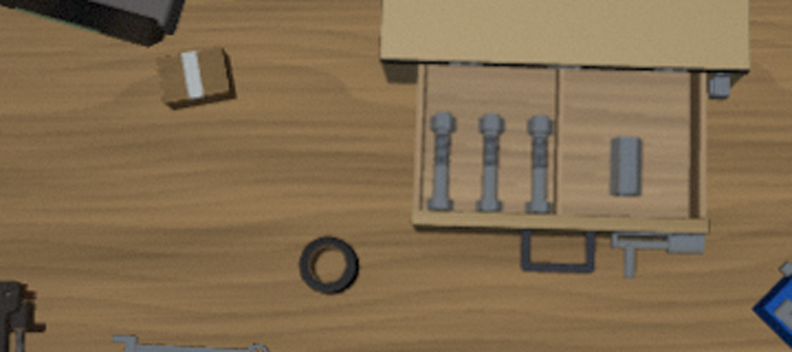

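All four parts lie flat in the right compartments. Now I'll close the drawer.

```bash
python3 - <<'E'
from h import *
ctrl.close(); p=W(-.278,0,.2); ctrl.move_ptp(p,best(p,CY))
t=ctrl.move_straight(W(-.278,0,.079),speed=.1,contact_N=8); st("down %s"%t)
if t: raise SystemExit
t=ctrl.move_straight(W(-.075,0,.079),speed=.06,contact_N=25); st("push %s"%t)
t=ctrl.move_straight(W(-.050,0,.079),speed=.03,contact_N=22); st("home %s"%t)
ctrl.move_straight(W(-.075,0,.079),speed=.08); ctrl.move_straight(W(-.075,0,.22))
p=np.array([.35,.35,.3]); ctrl.move_ptp(p,best(p,0)); im=vision.snapshot("top"); st()
cv2.imwrite("pics/z7.png",cv2.resize(im[110:170,200:380],None,fx=4.4,fy=4.4,interpolation=cv2.INTER_CUBIC))
E
```

```text
down False t84.5 cab [-0.2777 -0.      0.0793] F [-0.3 -0.2 -0.7] open 0.005 g 0.0
push False t88.1 cab [-0.075  0.     0.079] F [-2.8  0.9 -3.8] open 0.008 g 1.9
home True t88.7 cab [-0.0582  0.      0.0784] F [ 0.5 -0.7  0. ] open 0.007 g 0.0
 t92.1 cab [-0.3251  0.4502  0.2999] F [-0.2 -0.4 -0.4] open 0.010 g 0.0
```

View pics/z7.png

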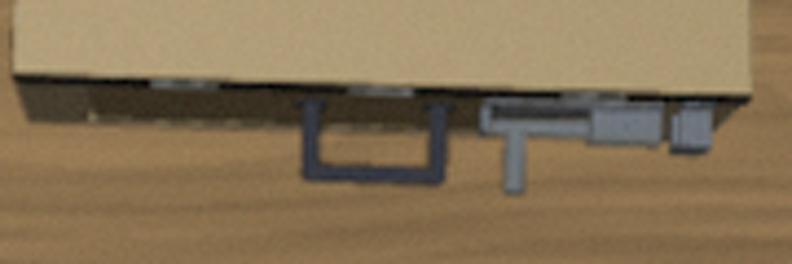

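Drawer is home (handle back at its first pixel position) and the knob is drawn at px (512,190). Now shoot the bolt.

```bash
python3 - <<'E'
from h import *
p=W(-.052,-.0605,.2); ctrl.move_ptp(p,best(p,CY))
ctrl.move_straight(W(-.052,-.0605,.12))
t=ctrl.move_straight(W(-.052,-.0605,.080),speed=.05,contact_N=6); st("down %s"%t)
if t: raise SystemExit
t=ctrl.move_straight(W(-.052,-.118,.080),speed=.03,contact_N=12); st("push %s"%t)
ctrl.move_straight(W(-.052,-.095,.080),speed=.06); ctrl.move_straight(W(-.055,-.085,.22))
p=np.array([.35,.35,.3]); ctrl.move_ptp(p,best(p,0)); im=vision.snapshot("top"); st()
a=cv2.imread("pics/top0.png"); f=lambda i:cv2.resize(i[110:170,200:380],None,fx=4.4,fy=4.4,interpolation=cv2.INTER_CUBIC)
cv2.imwrite("pics/z8.png",np.vstack([f(im),f(a)]))
E
```

```text
down False t95.8 cab [-0.0519 -0.0607  0.0802] F [0.6 0.2 0.3] open 0.003 g 0.0
push True t97.3 cab [-0.0521 -0.1068  0.0794] F [-0.7  1.2  0.6] open 0.007 g 0.5
 t100.9 cab [-0.3251  0.4503  0.2997] F [-0.4  0.3 -1.2] open 0.009 g 0.0
```

View pics/z8.png

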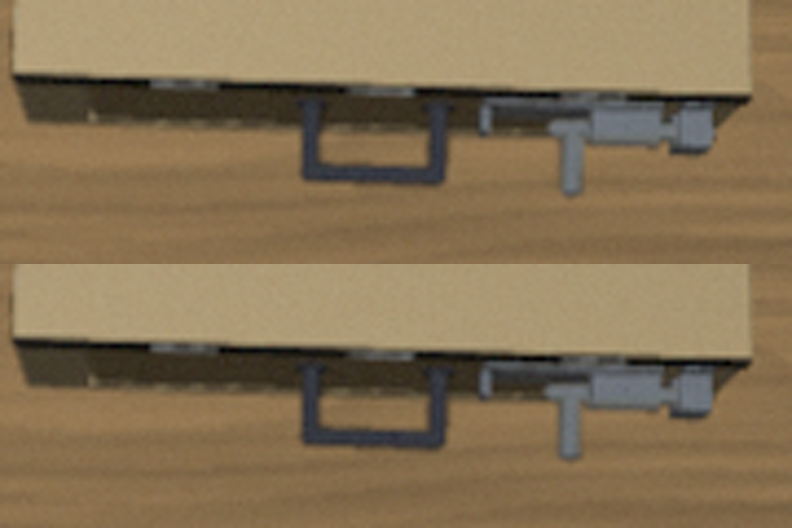

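The top half (now) matches the bottom half (start): the drawer is home and the knob is at px 571 against 569, fully shot. The robot is clear, so I'm handing in.

```bash
python3 -c "
from plant import ctrl, vision, sensors, workorder
print(workorder.sign_off())"
```

```text
the job is handed in; nothing more can be done
None
```

The three hex bolts are in the left compartment and the one coupling nut present is in the right; the drawer is home, the barrel bolt is shot, and the job was handed in at about 101 s.

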